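# Start the resin cure on the fly-tying bench

### The job

The flies on the curing station's turntable are ready to be cured: with your fingertips, first switch the station on by pressing the raised end of the wide rocker down, then start the turntable with the narrow rocker in the same way, then push the middle one of the three time keys all the way in so that it stays in, and last press the round start button fully down and let it spring back. Work no other control, leave the turntable, the spool, the tin and the tools on and around the station where they are, and pick nothing up.

Things in the scene. Friction and masses are not known exactly. Their poses are not given: they have to be found in the camera images.
- station: Bench curing station, fixed: white housing 200 mm deep (its x) by 380 mm wide (its y), flat top (deck) 60 mm above the table. Origin: centre of its underside; +x points to its rear. Turntable on its left (+y), aluminium control panel on its right (y -187 to -3 mm): two rockers in the rear row, three time keys in the middle row, the round start button in front
- lamp_head (a point): Middle of the underside of the lamp head over the turntable, at station x 0, y +108 mm, 190 mm above the table. The head is 110 by 52 mm (x by y), 35 mm high, held by an arm from a column at the rear left corner. An upright amber guard stands at station x -90, y +60 to +176 mm, up to 118 mm above the table
- power_rocker (a joint): Wide rocker, 36 mm long (station x) by 32 mm, pivot at station x +45, y -145 mm, 63.5 mm above the table. rad: 0 = off as found (front half level, rear half, with a white dot, standing up), 0.36 = on (rear half level, 3.5 mm above the deck, front half up). About 3 N at the rear end moves it; it stays where it is left. A finger lying over the front half too would block it
- power_rocker_end (a point): Middle of the top rear edge of the wide rocker, the raised end to press: 17 mm behind the pivot and 70 mm above the table when off, 18 mm behind it and 63.5 mm above the table when on
- turntable_rocker (a joint): Narrow rocker, 36 mm long and 18 mm wide, at station x +45, y -50 mm; otherwise like the wide one (rad, 0 off, 0.36 on)
- turntable_rocker_end (a point): Middle of the top rear edge of the narrow rocker, the raised end to press; 70 mm above the table when off, 63.5 mm when on
- key_one (a joint): Right-hand time key (one dot in front of it) at station x -10, y -145 mm, cap 17 by 23 mm (x by y). m pressed: 0 out, 0.006 fully in. Not to be pressed
- key_two (a joint): Middle time key (two dots), the one to press, at station x -10, y -97.5 mm, same cap; the keys are 47.5 mm apart. m pressed: 0 out (top 10 mm above the deck), 0.006 fully in (top 4 mm above the deck). It yields at about 3 N and stays where it is pushed
- key_two_top (a point): Centre of the top of the middle time key, 70 mm above the table when out
- key_three (a joint): Left-hand time key (three dots) at station x -10, y -50 mm, same cap. m pressed. Not to be pressed
- start_button (a joint): Round start button, 34 mm across, at station x -64, y -50 mm. m pressed: 0 out (top 12 mm above the deck), 0.006 fully down. Sprung: 1.2 N to start moving it, about 5 N fully down, returns when released
- start_button_top (a point): Centre of the top of the start button, 72 mm above the table when out
- fly (a point): One of the six small flies stuck in the cork of the turntable (black disc of 132 mm with a cork top, 78 mm above the table, centre at station x 0, y +105 mm), 44 mm from its centre; its top about 18 mm above the cork. The turntable turns at a light push and starts at different angles
- spool: Loose thread spool standing on the panel, 26 mm across, 30 mm tall; origin at the centre of its underside. Stands in front of the right-hand keys or between the rockers
- wax_tin: Loose round metal tin on the panel, 29 mm across, 20 mm tall; origin at the centre of its underside. Stands between the rockers or in front of the right-hand keys
- hair_stacker: Loose brass hair stacker standing on the table in front of the station, 34 mm across, 72 mm tall; origin at its underside
- cement: Loose amber jar with a black cap standing on the table in front of the station, 36 mm across, 60 mm tall; origin at its underside
- scissors: Loose steel scissors lying on the table to the right of the station, about 105 by 46 mm, 6 mm high; origin under the pivot
- bobbin: Loose wire thread bobbin holder with a spool lying on the table to the right of the station, about 140 mm long, 27 mm high; origin under its brass collar
- hackle_pliers: Loose wire hackle pliers lying on the table in front of the station, about 90 by 30 mm, 4 mm high; origin under the middle

How it is judged:
By the outcome, as a careful person would: the job done as asked, in the order asked, and still so for the second after the job is handed in, with the robot touching nothing.
It also fails if it takes over 48 s, if anything falls off the work surface, if the arm or the gripper's body presses on something with over 40 N, if the wrist force passes 120 N, or if a joint passes its speed limit or range.

### The arm

A 6-joint arm with a two-finger parallel gripper is mounted at the origin on the work surface. World frame = base frame: x ahead of the robot, y to its left, z up, the work surface at z = 0. Lengths are in m, angles in degrees, forces in N, time in s.
With the tool pointing down it reaches from about 0.375 to 0.9 m from the base axis. Payload 3.1 kg.
Tool frame: the origin (TCP) lies midway between the tips of the shut fingers; the grasp point (between the pads) lies bot.hold_point_z behind it (bot.hold_point_z is the distance from the TCP to the grasp point, in m); z points along the fingers, y is the direction in which the jaws open and shut (so a half turn about z gives the same grasp; the last joint's range is limited). The gripper opens to 87 mm and grips with 3 to 60 N. Pads are 19 mm wide; open, the fingers measure 117 mm over their backs; the gripper's body (75 mm by 190 mm) begins 51 mm behind the grasp point.
Start: joints at [65.861, 30.224, 82.088, -0, 67.689, -10.227], TCP at [0.15, 0.607, 0.189] pointing down, gripper open.
Joint ranges: [-176.69, 176.69], [-43.24, 126.21], [12.49, 139.97], [-82, 262], [0, 151.66], [-163.58, 163.58]. Speed limits (degrees/s): [159.86, 159.86, 180, 180, 180, 180].

### API

Orientations are given as a 3x3 rotation matrix whose columns are the frame's x, y, z axes.
In Python, from rig import bot, vision gives the robot as it stands.
- The arm moves only by the shell command python3 -m inch 'ROWS'. ROWS is JSON, a list of rows, each a list of 5 numbers: the finger opening in mm, from 0 to 87, then the shift along the tool's x, y, z in mm, then the turn about the tool's z in rad. In form: [[hand, dx, dy, dz, roll], ...]. A call has 1 to 8 rows; each row is the pose to reach, as a shift and turn from the pose measured when the call began, along the tool's axes at that moment; what a row does not reach only later rows make up. A row lasts 1/10 s, in which the tool goes at most 50 mm and 8.59 degrees, less where a joint would pass 70% of its speed; a pose out of reach is approached as far as the arm can. A call with a gripper value outside its range is refused whole. The fingers move at their own pace and stop on an object; the grip force is fixed at half the most. Time passes only in rows, so rows that repeat a pose let the fingers close. It gives the time, the measured TCP pose, the force and the opening at its end, in the units of the state.
- bot.read_state(): the state, without advancing time (a new reading comes with each control period).
- vision.capture(name): name is "side" or "top"; returns (picture, depth): 480x640x3 uint8, red, green, blue; 480x640 float32, m along the optical axis (not along the pixel's ray), 0 where there is no reading.
- vision.camera_model(name): a dict with "intrinsics" (3x3 intrinsics, pixels), "camera_from_world" (4x4, takes a point from world to camera coordinates). Camera axes: x right, y down, z forward; pixel columns grow to the right and rows downward; lengths in m; the calibration is good to about 2 mm. A picture is of the moment at which its call begins. camera_model takes no time and is no camera call.
- bot.hand_in(): hands the job in, once; it reports no verdict.
The state is a dict: "time_s": time; "joint_positions": joint angles; "qvel": joint speeds; "tau": joint torques, N m; "position": TCP position; "tcp_rot": TCP orientation; "force": force on the tool from outside, world axes, zero at the start; "moment": the same for the moment, N m; "opening": opening from 0.0 (shut) to 1.0 (fully open).
Only numpy, scipy, OpenCV 4.12 (cv2) and the standard library are available. Lean on these libraries where they do the work, as an engineer would, in place of code of your own. Each camera call takes 0.05 s, during which the arm holds its last target. There are 200 camera calls.

## Working session

There is one attempt and no reset: what is moved stays moved. The work goes in short steps, Python scripts to look and compute and a shell command to move; the robot and the scene stay as the last step left them, time stands still between calls to the robot, and variables do not carry over. Pictures are saved under pics/ and viewed, about 8 in all and at most 12, crops included, and the job is handed in when it is done.

```bash
mkdir -p pics; ls
python3 - <<'E'
from rig import bot, vision
import cv2, numpy as np
s=bot.read_state(); print({k:np.round(v,4).tolist() for k,v in s.items()}, bot.hold_point_z)
for n in("side","top"):
    p,d=vision.capture(n); cv2.imwrite(f"pics/{n}0.png",p[...,::-1]); np.savez(f"pics/{n}0.npz",p=p,d=d)
    m=vision.camera_model(n); print(n,np.round(m["intrinsics"],1).tolist(),np.round(m["camera_from_world"],3).tolist())
E
```

```text
pics
{'time_s': 0.0, 'joint_positions': [65.8621, 30.2776, 82.1582, -0.0003, 67.6893, -10.2252], 'qvel': [-0.0468, 0.1123, 0.0143, 0.0344, 0.0343, 0.0077], 'tau': [0.0008, -44.0044, -17.6594, 0.0634, 0.0582, -0.0002], 'position': [0.1499, 0.6059, 0.1879], 'tcp_rot': [[-0.9707, 0.2404, -0.0009], [0.2404, 0.9707, -0.002], [0.0004, -0.0021, -1.0]], 'force': [-0.0072, -0.3588, -0.6206], 'moment': [0.0464, 0.0102, -0.0063], 'opening': 1.0} 0.0187
side [[588.4, 0.0, 318.2], [0.0, 588.4, 234.5], [0.0, 0.0, 1.0]] [[0.921, -0.39, -0.001, -0.512], [-0.187, -0.439, -0.879, 0.23], [0.342, 0.809, -0.477, 0.807], [0.0, 0.0, 0.0, 1.0]]
top [[476.4, 0.0, 314.0], [0.0, 476.4, 244.3], [0.0, 0.0, 1.0]] [[0.021, -1.0, 0.017, -0.012], [-0.989, -0.023, -0.143, 0.562], [0.144, -0.014, -0.99, 0.875], [0.0, 0.0, 0.0, 1.0]]
```

View pics/top0.png

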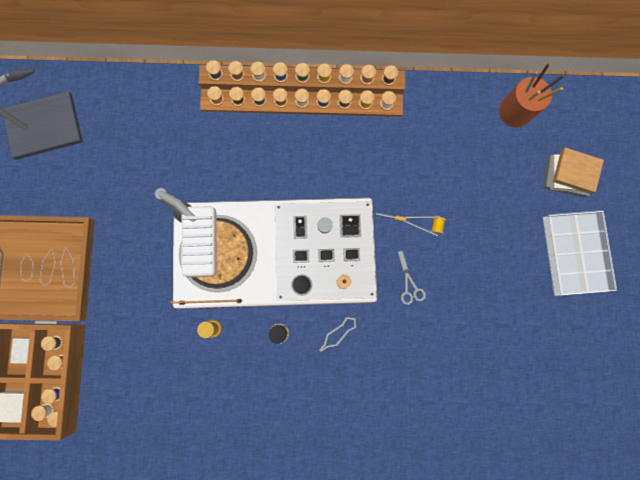

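View pics/side0.png

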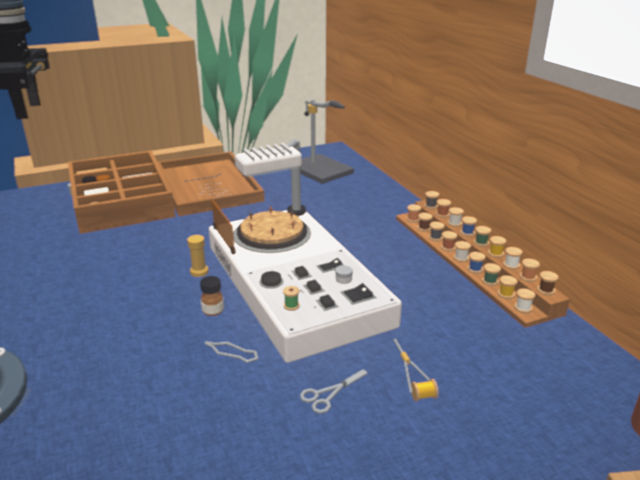

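The top view shows the station with deck corners near (173,199), (371,199), (376,300) and (174,306). The tin is between the rockers at (325,225) and the spool is in front of the right-hand key at (344,282). I'll enlarge the panel next.

```bash
python3 - <<'E'
import cv2
p=cv2.imread("pics/top0.png"); c=p[190:312,165:385]
cv2.imwrite("pics/crop_top.png",cv2.resize(c[:, 100:],None,fx=6,fy=6,interpolation=cv2.INTER_CUBIC)[:600*2][:,:720][:732])
E
python3 - <<'E'
import cv2
p=cv2.imread("pics/top0.png"); c=p[195:310,262:382]
cv2.imwrite("pics/crop_top.png",cv2.resize(c,None,fx=5,fy=5,interpolation=cv2.INTER_CUBIC))
E
```

```text
(no output)
```

View pics/crop_top.png

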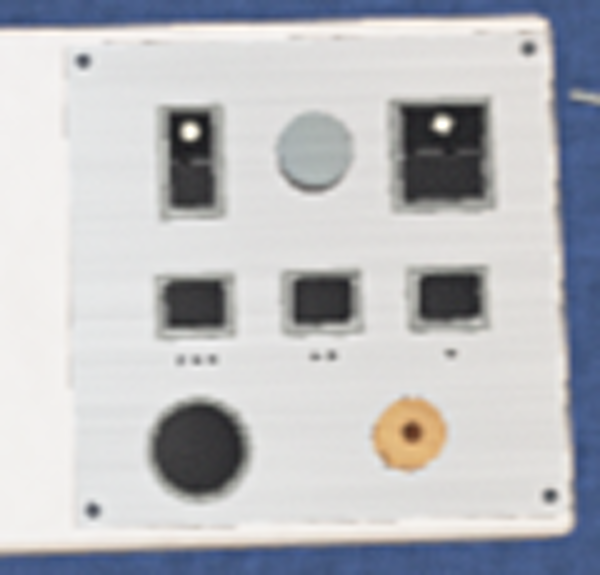

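The crop shows both rockers with the white dot at the rear: wide at (442,154), narrow at (192,161). The keys are at (194,303), (322,299) and (449,297), the button is at (199,448), the tin at (314,150) and the spool at (409,433). Next I'll fit the station pose and check it in the side view.

```bash
cat > h.py <<'E'
import numpy as np, cv2
from scipy.optimize import least_squares
from rig import bot, vision
def proj(n,P):
    m=vision.camera_model(n); T=m["camera_from_world"]; c=np.asarray(P)@T[:3,:3].T+T[:3,3]
    q=c@np.asarray(m["intrinsics"]).T; return q[:,:2]/q[:,2:]
def world(n,px,z):
    m=vision.camera_model(n); T=m["camera_from_world"]; R=T[:3,:3]; o=-R.T@T[:3,3]
    r=R.T@np.linalg.inv(m["intrinsics"])@[*px,1]; return o+r*(z-o[2])/r[2]
def st2w(p,S):
    x,y,a=p; S=np.asarray(S,float); c,s=np.cos(a),np.sin(a)
    return np.c_[x+c*S[:,0]-s*S[:,1], y+s*S[:,0]+c*S[:,1], S[:,2]]
E
python3 - <<'E'
from h import *
S=[[-10,-50,70],[-10,-97.5,70],[-10,-145,70],[-64,-50,72],[45,-50,61],[45,-145,61]]
S=np.array(S)/1e3
uv=np.array([[194,303],[322,299],[449,297],[199,448],[192,161],[442,154]])/5+[262,195]-0.4
f=lambda p:(proj("top",st2w(p,S))-uv).ravel()
r=least_squares(f,[0.6,0,0]); print(r.x, np.degrees(r.x[2]), r.fun.reshape(-1,2).round(2).tolist())
p=r.x; np.save("pose.npy",p)
T=np.array([[45,-145,63.5],[62,-145,70],[45,-50,63.5],[62,-50,70],[-10,-97.5,70],[-64,-50,72],[0,108,190],[-10,-145,70],[-10,-50,70],[100,-190,60],[-100,-190,60]])/1e3
print(st2w(p,T).round(4).tolist())
img=cv2.imread("pics/side0.png")[200:360,200:410]; big=cv2.resize(img,None,fx=3.7,fy=3.7,interpolation=cv2.INTER_CUBIC)
for u in proj("side",st2w(p,T)): cv2.drawMarker(big,tuple(int(v) for v in (u-[200,200]+.5)*3.7),(0,0,255),0,10,1)
cv2.imwrite("pics/side_chk.png",big)
for n,px,z in (("tin",(314,150),.08),("spool",(409,433),.09)): print(n,world("top",np.array(px)/5+[262,195]-.4,z))
E
```

```text
[0.54413578 0.07568237 0.04939327] 2.830025935280612 [[0.07, -0.06], [0.08, 0.07], [0.24, -0.21], [-0.22, 0.06], [-0.19, -0.0], [0.02, 0.14]]
[[0.5962, -0.0669, 0.0635], [0.6132, -0.0661, 0.07], [0.5915, 0.028, 0.0635], [0.6085, 0.0288, 0.07], [0.539, -0.0222, 0.07], [0.4827, 0.0226, 0.072], [0.5388, 0.1836, 0.19], [0.5413, -0.0696, 0.07], [0.5366, 0.0252, 0.07], [0.6534, -0.1091, 0.06], [0.4536, -0.119, 0.06]]
tin [ 0.59330625 -0.01772598  0.08      ]
spool [ 0.48875251 -0.05338756  0.09      ]
```

View pics/side_chk.png

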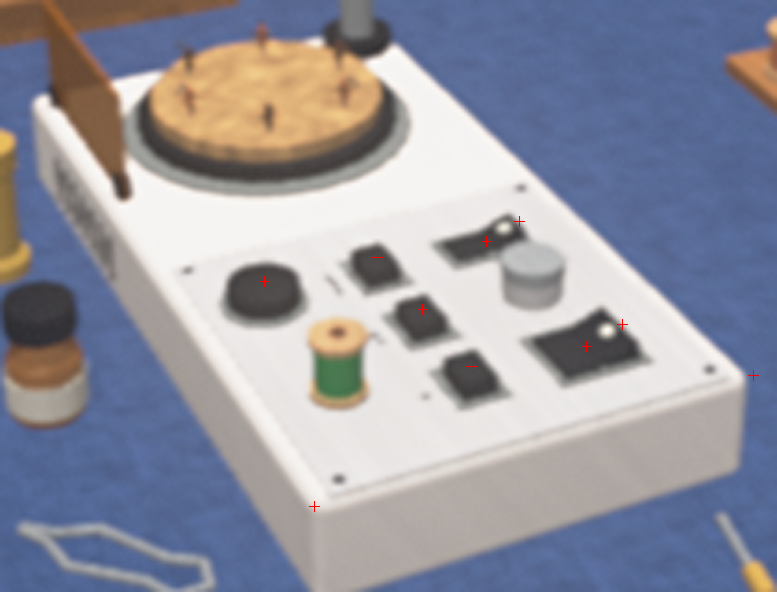

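The pose fits to within 0.25 px in the top view and agrees with the side view. I'll shut the fingers, rise, and swing across in front of the lamp.

```bash
cat >> h.py <<'E'
def plan(*pts,yaw=None):
    """shifts (mm, tool axes) from the measured pose to station points (mm)"""
    p=np.load("pose.npy"); s=bot.read_state(); R=np.array(s["tcp_rot"]); t=np.array(s["position"])
    W=st2w(p,np.array(pts,float)/1e3)
    here=np.array([[np.cos(p[2]),np.sin(p[2])],[-np.sin(p[2]),np.cos(p[2])]])@(t[:2]-p[:2])
    print("t",round(s["time_s"],2),"station xyz",(here*1e3).round(1),round(t[2]*1e3,1),"F",np.round(s["force"],2),"tilt",R[:,2].round(4))
    d=p[2]+np.pi-np.arctan2(R[1,0],R[0,0]); print("roll",round(-(((d+np.pi)%(2*np.pi))-np.pi),4))
    for a,w in zip(pts,W): print(a,((w-t)@R*1e3).round(1))
E
python3 -m inch '[[0,0,0,-50,0],[0,-40,-50,-90,-0.1],[0,-80,-98,-90,-0.2],[0,-437,-516,-90,-0.292],[0,-437,-516,-90,-0.292],[0,-437,-516,-90,-0.292],[0,-437,-516,-90,-0.292],[0,-437,-516,-90,-0.292]]'
python3 -c "
from h import *
plan((-64,-50,200),(65,-145,120),(65,-145,90))"
```

```text
time_s: 0.9
position: [0.3009, 0.2976, 0.2751]
tcp_rot: [[-0.999, -0.05, -0.001], [-0.05, 0.999, -0.002], [0.001, -0.002, -1.0]]
force: [0.8, -0.3, 1.2]
opening: 0.357
t 0.9 station xyz [-232.   233.6] 275.1 F [ 0.76 -0.31  1.17] tilt [-8.e-04 -2.e-03 -1.e+00]
roll 0.0005
(-64, -50, 200) [-167.9 -283.6   75.5]
(65, -145, 120) [-296.9 -378.5  155.6]
(65, -145, 90) [-296.9 -378.4  185.6]
```

```bash
python3 -m inch '[[0,-40,-50,0,0],[0,-75,-90,0,0],[0,-110,-135,0,0],[0,-145,-180,0,0],[0,-180,-220,30,0],[0,-210,-260,50,0],[0,-240,-300,80,0],[0,-270,-340,105,0]]'
python3 -m inch '[[0,-25,-35,40,0],[0,-25,-35,65,0],[0,-25,-35,65,0],[0,-25,-35,65,0]]'
python3 -c "
from h import *
plan((64,-145,90),(64,-145,72),(64,-145,64))"
```

```text
time_s: 1.7
position: [0.5547, 0.0097, 0.1956]
tcp_rot: [[-0.999, -0.049, -0.001], [-0.049, 0.999, -0.002], [0.001, -0.002, -1.0]]
force: [0.8, 1.0, 0.5]
opening: 0.003
time_s: 2.1
position: [0.5802, -0.0237, 0.1301]
tcp_rot: [[-0.999, -0.049, -0.004], [-0.049, 0.999, -0.001], [0.004, -0.001, -1.0]]
force: [0.4, 0.7, 0.8]
opening: 0.003
t 2.1 station xyz [  31.2 -101. ] 130.1 F [0.36 0.75 0.83] tilt [-3.7e-03 -7.0e-04 -1.0e+00]
roll -0.0004
(64, -145, 90) [-33.  -43.9  40. ]
(64, -145, 72) [-33.1 -43.9  58. ]
(64, -145, 64) [-33.1 -43.9  66. ]
```

```bash
python3 -m inch '[[0,-33,-44,10,0],[0,-33,-44,30,0],[0,-33,-44,45,0],[0,-33,-44,45,0],[0,-33,-44,45,0]]'
python3 - <<'E'
from h import *
plan((64,-145,72),(64,-145,63.5))
p,d=vision.capture("side"); img=p[180:360,220:460,::-1]
cv2.imwrite("pics/side1.png",cv2.resize(img,None,fx=3.3,fy=3.3,interpolation=cv2.INTER_CUBIC))
E
```

```text
time_s: 2.6
position: [0.6157, -0.0652, 0.0869]
tcp_rot: [[-0.999, -0.05, -0.002], [-0.05, 0.999, -0.001], [0.002, -0.001, -1.0]]
force: [-0.0, 0.1, -0.1]
opening: 0.007
t 2.6 station xyz [  64.5 -144.2] 86.9 F [-0.04  0.12 -0.08] tilt [-0.0017 -0.0013 -1.    ]
roll 0.0011
(64, -145, 72) [ 0.5 -0.8 14.9]
(64, -145, 63.5) [ 0.5 -0.8 23.4]
```

View pics/side1.png

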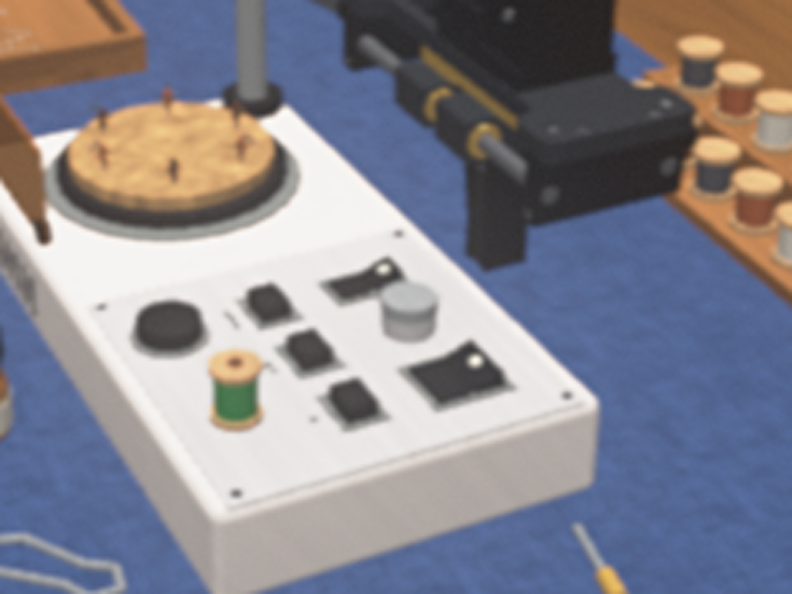

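Run:
```python
from h import *
s=bot.read_state(); print(s["position"],s["time_s"],s["joint_positions"])
u=proj("side",np.array([s["position"]])); print(u,(u-[220,180])*3.3)
p,d=vision.capture("side"); img=p[:360,220:500,::-1]
print("depth near tip",d[250:262,362:376:3].round(3)[::3].tolist())
q,e=vision.capture("top"); print(proj("top",np.array([s["position"]])))
a=cv2.resize(p[180:300,300:440,::-1],None,fx=2.8,fy=2.8); b=cv2.resize(q[150:270,290:430,::-1],None,fx=2.8,fy=2.8)
cv2.imwrite("pics/chk2.png",np.hstack([a,b]))
```

```text
[ 0.61607618 -0.0653758   0.08719482] 2.65 [ -16.32348989   36.97202287   87.91124766   -0.1206631    55.1312347
 -109.14025757]
[[369.51993191 277.34862287]] [[493.41577529 321.25045548]]
depth near tip [[0.8999999761581421, 0.8970000147819519, 0.8880000114440918, 0.8880000114440918, 0.8899999856948853], [0.9070000052452087, 0.9020000100135803, 0.8889999985694885, 0.8920000195503235, 0.8939999938011169], [0.9100000262260437, 0.9020000100135803, 0.890999972820282, 0.8920000195503235, 0.8980000019073486], [1.1410000324249268, 0.9020000100135803, 0.8949999809265137, 0.8970000147819519, 0.8999999761581421]]
[[350.59812909 212.34319314]]
```

View pics/chk2.png

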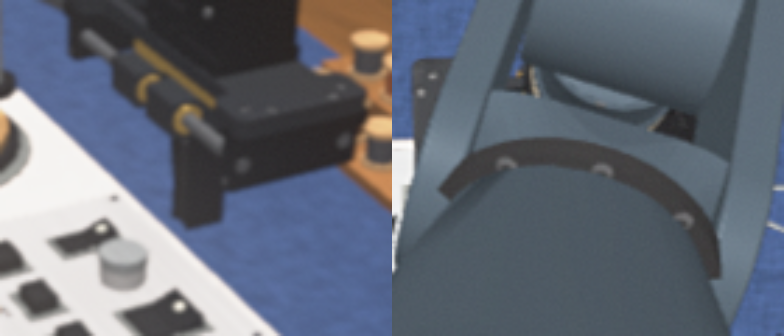

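Run:
```python
from h import *
P=np.array([0.61607618,-0.0653758,0.08719482])
m=vision.camera_model("side");T=m["camera_from_world"];K=m["intrinsics"]
print("tcp depth",(T@[*P,1])[2])
p,d=vision.capture("side")
def bp(n,u,v,z):
    m=vision.camera_model(n);T=m["camera_from_world"]; c=np.linalg.inv(m["intrinsics"])@[u,v,1]*z
    return (T[:3,:3].T@(c-T[:3,3])).round(4)
for u in range(360,382,2):
    col=d[225:275,u]; vs=np.where((col>0)&(col<0.93))[0]
    v=vs.max()-1+225 if len(vs) else None
    if v: print(u,v,d[v,u],bp("side",u,v,d[v,u]), "up",bp("side",u,v-10,d[v-10,u]))
# depth consistency on static features: deck
for S in ((-10,-145,70),(-64,-50,72),(-90,-170,60),(90,-100,60)):
    W=st2w(np.load("pose.npy"),np.array([S])/1e3); u=proj("side",W)[0]; i=u.round().astype(int)
    print(S,W.round(4),d[i[1],i[0]],bp("side",*u,d[i[1],i[0]]))
```

```text
tcp depth 0.9234868908034476
360 227 0.83498883 [ 0.5809 -0.0945  0.1979] up [ 0.5788 -0.0974  0.2156]
362 256 0.9060474 [ 0.6044 -0.0594  0.1255] up [ 0.6049 -0.0573  0.1421]
364 257 0.90716094 [ 0.6074 -0.0604  0.1236] up [ 0.6059 -0.062   0.1426]
366 260 0.89693004 [ 0.6052 -0.0714  0.1248] up [ 0.6071 -0.0666  0.1394]
368 260 0.8927176 [ 0.6063 -0.0758  0.127 ] up [ 0.6053 -0.0763  0.145 ]
370 260 0.8970373 [ 0.6109 -0.0737  0.1248] up [ 0.6082 -0.0772  0.1448]
372 259 0.8963326 [ 0.6137 -0.0748  0.1265] up [ 0.6119 -0.0765  0.1453]
374 259 0.8980499 [ 0.6172 -0.0747  0.1256] up [ 0.6174 -0.0728  0.1421]
376 258 0.8999575 [ 0.6211 -0.0737  0.1259] up [ 0.6193 -0.0754  0.1449]
378 258 0.9022759 [ 0.6249 -0.0732  0.1247] up [ 0.6228 -0.0753  0.144 ]
380 251 0.8962428 [ 0.6272 -0.0742  0.1372] up [ 0.5837 -0.1485  0.2023]
(-10, -145, 70) [[ 0.5413 -0.0696  0.07  ]] 0.89911574 [ 0.5401 -0.0723  0.0721]
(-64, -50, 72) [[0.4827 0.0226 0.072 ]] 0.9512208 [0.4814 0.0184 0.0748]
(-90, -170, 60) [[ 0.4626 -0.0986  0.06  ]] 0.8547654 [ 0.462  -0.1004  0.0615]
(90, -100, 60) [[ 0.639  -0.0198  0.06  ]] 0.9776567 [ 0.6375 -0.0224  0.0619]
```

Run:
```python
from h import *
R=np.array([[-0.9707,0.2404,-0.0009],[0.2404,0.9707,-0.002],[0.0004,-0.0021,-1.0]]);t=np.array([.1499,.6059,.1879])
def tip(dy,dz): return t+R@[0,dy,dz]
P=np.array([tip(dy,dz) for dy in(-.0435,-.0585,.0435) for dz in (0,-.035)]); uv=proj("side",P); print(uv.round(1))
a=cv2.imread("pics/side0.png")[50:170,0:120]; big=cv2.resize(a,None,fx=4,fy=4,interpolation=cv2.INTER_CUBIC)
for i,u in enumerate(uv): cv2.drawMarker(big,tuple(int(v) for v in (u-[0,50]+.5)*4),(0,0,255) if i%2==0 else (0,255,0),0,12,1)
p,d=vision.capture("side")
s=bot.read_state();R=np.array(s["tcp_rot"]);t=np.array(s["position"]);print(s["time_s"],t)
P=np.array([t+R@[x,y,-z] for z in(0,.035,.07) for x in(-.0095,.0095) for y in(-.011,)])
b=cv2.resize(p[180:300,310:430,::-1],None,fx=4,fy=4,interpolation=cv2.INTER_CUBIC)
for i,u in enumerate(proj("side",P)): cv2.drawMarker(b,tuple(int(v) for v in (u-[310,180]+.5)*4),[(0,0,255),(0,255,0),(255,255,0)][i//2],0,12,1)
cv2.imwrite("pics/tip0.png",np.hstack([big[:, :390],b[:, :400]]))
```

```text
[[ 27.4 134.1]
 [ 23.4 117.7]
 [ 25.4 136.5]
 [ 21.3 119.9]
 [ 38.2 121.5]
 [ 34.5 105.9]]
2.85 [ 0.61583329 -0.06583267  0.08638591]
```

View pics/tip0.png

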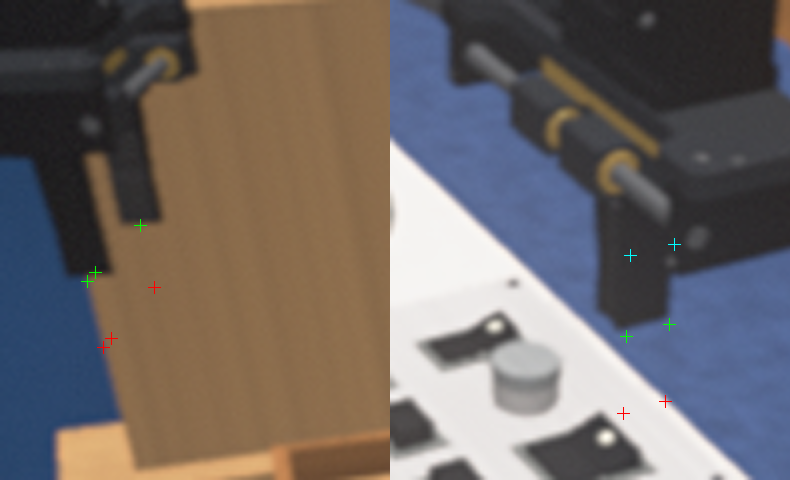

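The image shows the real tip about 36 mm behind the reported TCP, in both this view and the start view. Touch will settle that. First I'll check how low the gripper body hangs, then descend in small steps.

```bash
python3 - <<'E'
from h import *
p,d=vision.capture("side"); s=bot.read_state();R=np.array(s["tcp_rot"]);t=np.array(s["position"])
m=vision.camera_model("side");T=m["camera_from_world"];K=m["intrinsics"]
v,u=np.mgrid[0:480,0:640]; c=np.stack([u,v,np.ones_like(u)],-1)@np.linalg.inv(K).T*d[...,None]
W=(c-T[:3,3])@T[:3,:3]; L=(W-t)@R*1e3   # tool frame mm
ok=(d>0)&(abs(L[...,0])<60)&(abs(L[...,1])<130)&(L[...,2]<-10)&(L[...,2]>-160)
Q=L[ok]
for y0 in range(-120,121,15):
    q=Q[(Q[:,1]>=y0)&(Q[:,1]<y0+15)]
    if len(q)>5: print(y0,len(q),"zmax",np.percentile(q[:,2],98).round(0),"x",np.percentile(q[:,0],[2,98]).round(0), "z wide (|x|>14)",np.percentile(q[abs(q[:,0])>14,2],97).round(0) if (abs(q[:,0])>14).sum()>5 else None)
E
python3 -m inch '[[0,0,-1,5,0],[0,0,-1,9,0],[0,0,-1,12,0],[0,0,-1,12,0]]'
```

```text
-105 620 zmax -129.0 x [-35.  37.] z wide (|x|>14) -130.0
-90 957 zmax -106.0 x [-35.  37.] z wide (|x|>14) -107.0
-75 265 zmax -119.0 x [-34.  37.] z wide (|x|>14) -119.0
-60 442 zmax -120.0 x [-23.  33.] z wide (|x|>14) -120.0
-45 297 zmax -110.0 x [12. 37.] z wide (|x|>14) -112.0
-30 253 zmax -87.0 x [ 5. 38.] z wide (|x|>14) -113.0
-15 547 zmax -37.0 x [-9. 38.] z wide (|x|>14) -113.0
0 355 zmax -39.0 x [ 8. 38.] z wide (|x|>14) -111.0
15 167 zmax -112.0 x [22. 39.] z wide (|x|>14) -112.0
30 76 zmax -114.0 x [19. 38.] z wide (|x|>14) -116.0
45 74 zmax -119.0 x [19. 33.] z wide (|x|>14) -119.0
60 221 zmax -119.0 x [-5. 37.] z wide (|x|>14) -119.0
75 421 zmax -107.0 x [-11.  38.] z wide (|x|>14) -107.0
90 57 zmax -131.0 x [-19.  37.] z wide (|x|>14) -131.0
time_s: 3.3
position: [0.615, -0.0668, 0.0732]
tcp_rot: [[-0.999, -0.049, -0.004], [-0.049, 0.999, -0.001], [0.004, -0.001, -1.0]]
force: [-0.6, -0.4, -0.0]
opening: 0.006
```

The body starts about 70 mm behind the visible tip, as specified, so the reported z is about 36 mm too low at the tip. I'll go down to tip z of about 76 and then take small steps, watching the force.

```bash
python3 -c "
from h import *
plan((64,-145,40))"
python3 -m inch '[[0,-0.5,1,6,0],[0,-0.5,1,12,0],[0,-0.5,1,18,0],[0,-0.5,1,24,0],[0,-0.5,1,29,0],[0,-0.5,1,33,0],[0,-0.5,1,33,0]]'
python3 -m inch '[[0,0,0,1,0],[0,0,0,2,0],[0,0,0,2,0]]'
python3 -c "
from h import *
plan((64,-145,34))"
```

```text
t 3.3 station xyz [  63.8 -145.8] 73.2 F [-0.57 -0.45 -0.04] tilt [-3.8e-03 -7.0e-04 -1.0e+00]
roll -0.0
(64, -145, 40) [-0.3  0.8 33.2]
time_s: 4.0
position: [0.6149, -0.0657, 0.0394]
tcp_rot: [[-0.999, -0.049, -0.005], [-0.049, 0.999, -0.0], [0.005, -0.0, -1.0]]
force: [0.4, 0.0, 0.3]
opening: 0.01
time_s: 4.3
position: [0.6149, -0.0657, 0.0375]
tcp_rot: [[-0.999, -0.049, -0.005], [-0.049, 0.999, -0.0], [0.005, -0.0, -1.0]]
force: [-0.0, 0.2, 0.7]
opening: 0.004
t 4.3 station xyz [  63.7 -144.7] 37.5 F [-0.02  0.23  0.66] tilt [-5.e-03 -4.e-04 -1.e+00]
roll -0.0001
(64, -145, 34) [-0.3 -0.3  3.5]
```

```bash
for k in 1; do python3 -m inch '[[0,0,0,1,0],[0,0,0,2,0],[0,0,0,2,0]]' | grep -E "posi|force"; done
python3 -m inch '[[0,0,0,1,0],[0,0,0,2,0],[0,0,0,2,0]]' | grep -E "posi|force"
python3 -m inch '[[0,0,0,1,0],[0,0,0,2,0],[0,0,0,2,0]]' | grep -E "posi|force"
```

```text
position: [0.6153, -0.0658, 0.0358]
force: [0.1, 0.4, 2.5]
position: [0.6158, -0.0658, 0.0341]
force: [-0.1, 0.8, 2.7]
position: [0.6162, -0.0658, 0.032]
force: [0.0, 0.8, 2.1]
```

```bash
python3 -m inch '[[0,0,0,1,0],[0,0,0,2,0],[0,0,0,2,0]]' | grep -E "posi|force"
python3 -m inch '[[0,0,0,1,0],[0,0,0,2,0],[0,0,0,2,0]]' | grep -E "posi|force"
```

```text
position: [0.6164, -0.0657, 0.0302]
force: [1.3, 1.4, 4.1]
position: [0.6165, -0.0658, 0.0299]
force: [-1.8, 1.3, 13.9]
```

It contacted at reported z of about 36 mm and hit a hard stop at 30 mm with 14 N, so the wide rocker is on and the offset is 33.6 mm. I'll lift, go over the tin to the narrow rocker, and look on the way.

```bash
python3 -m inch '[[0,0,0,-10,0],[0,0,0,-25,0],[0,0,0,-35,0],[0,1,35,-35,0],[0,1,70,-35,0],[0,1,95,-35,0],[0,1,95,-35,0],[0,1,95,-35,0]]'
python3 - <<'E'
from h import *
plan((64,-50,42),(64,-50,38))
p,d=vision.capture("side"); cv2.imwrite("pics/side2.png",cv2.resize(p[220:350,240:400,::-1],None,fx=4,fy=4,interpolation=cv2.INTER_CUBIC))
E
```

```text
time_s: 6.6
position: [0.611, 0.0293, 0.0652]
tcp_rot: [[-0.999, -0.051, -0.001], [-0.051, 0.999, -0.002], [0.001, -0.002, -1.0]]
force: [0.7, -0.7, 0.5]
opening: 0.006
t 6.6 station xyz [ 64.5 -49.6] 65.2 F [ 0.68 -0.74  0.49] tilt [-0.001  -0.0016 -1.    ]
roll 0.0015
(64, -50, 42) [ 0.5 -0.4 23.2]
(64, -50, 38) [ 0.4 -0.4 27.2]
```

View pics/side2.png

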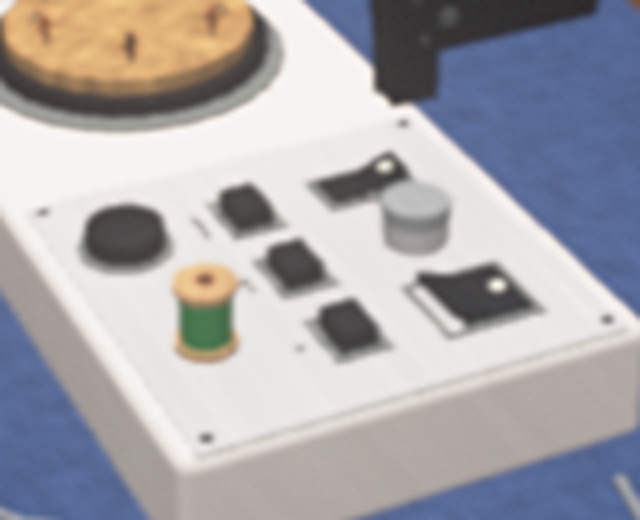

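The wide rocker is now on: its front is raised at (430,290) and the rear half is level. Next is the narrow rocker.

```bash
python3 -m inch '[[0,0.5,-0.5,8,0],[0,0.5,-0.5,18,0],[0,0.5,-0.5,25,0],[0,0.5,-0.5,27,0],[0,0.5,-0.5,27,0]]' | grep -E "posi|force"
python3 -m inch '[[0,0,0,1,0],[0,0,0,2,0],[0,0,0,3,0],[0,0,0,4,0],[0,0,0,4,0]]' | grep -E "posi|force"
python3 -m inch '[[0,0,0,1,0],[0,0,0,2,0],[0,0,0,3,0],[0,0,0,3,0]]' | grep -E "posi|force"
```

```text
position: [0.6101, 0.0277, 0.0372]
force: [-0.7, 0.4, -0.1]
position: [0.6112, 0.0277, 0.0338]
force: [1.8, 0.7, 3.6]
position: [0.6117, 0.0277, 0.0307]
force: [0.9, 0.1, 2.5]
```

```bash
python3 -m inch '[[0,0,0,1,0],[0,0,0,2,0],[0,0,0,2,0]]' | grep -E "posi|force"
python3 -m inch '[[0,0,0,0.7,0],[0,0,0,0.7,0]]' | grep -E "posi|force"
python3 -c "
from h import *
plan((64,-50,65),(-10,-97.5,65),(-10,-97.5,40))"
```

```text
position: [0.6119, 0.0277, 0.03]
force: [-0.8, -0.1, 10.3]
position: [0.6119, 0.0277, 0.0301]
force: [-0.2, -0.6, 8.9]
t 8.55 station xyz [ 65.3 -51.3] 30.1 F [-0.17 -0.58  8.87] tilt [ 0.0015 -0.0018 -1.    ]
roll -0.0001
(64, -50, 65) [  1.2   1.2 -34.9]
(-10, -97.5, 65) [ 75.2 -46.3 -34.9]
(-10, -97.5, 40) [ 75.2 -46.3  -9.9]
```

```bash
python3 -m inch '[[0,0,0,-12,0],[0,0,0,-30,0],[0,0,0,-38,0],[0,25,-15,-38,0],[0,50,-31,-38,0],[0,75,-46,-38,0],[0,75,-46,-38,0],[0,75,-46,-38,0]]' | grep -E "posi|force"
python3 -c "
from h import *
plan((-10,-97.5,38))"
```

```text
position: [0.5388, -0.0221, 0.0681]
force: [0.6, -0.6, -0.3]
t 9.35 station xyz [-10.1 -97.4] 68.1 F [ 0.55 -0.6  -0.32] tilt [ 0.0011 -0.0016 -1.    ]
roll -0.0013
(-10, -97.5, 38) [-0.1 -0.1 30.1]
```

```bash
python3 -m inch '[[0,0,0,8,0],[0,0,0,18,0],[0,0,0,26,0],[0,0,0,30,0],[0,0,0,30,0]]' | grep -E "posi|force"
python3 -m inch '[[0,0,0,1,0],[0,0,0,2,0],[0,0,0,3,0],[0,0,0,4,0],[0,0,0,4,0]]' | grep -E "posi|force"
python3 -m inch '[[0,0,0,1,0],[0,0,0,2,0],[0,0,0,3,0],[0,0,0,3,0]]' | grep -E "posi|force"
```

```text
position: [0.5384, -0.0218, 0.037]
force: [-0.4, 0.1, 0.6]
position: [0.5387, -0.0218, 0.0332]
force: [-0.0, 0.1, 2.8]
position: [0.5387, -0.0218, 0.0307]
force: [-1.2, 1.1, 7.4]
```

```bash
python3 -m inch '[[0,0,0,1,0],[0,0,0,2,0],[0,0,0,2,0]]' | grep -E "posi|force"
python3 -m inch '[[0,0,0,-12,0],[0,0,0,-30,0],[0,0,0,-38,0],[0,20,15,-38,0],[0,40,35,-38,0],[0,54,47,-38,0],[0,54,47,-38,0],[0,54,47,-38,0]]' | grep -E "posi|force"
python3 - <<'E'
from h import *
plan((-64,-50,40))
p,d=vision.capture("side"); cv2.imwrite("pics/side3.png",cv2.resize(p[210:350,240:400,::-1],None,fx=4,fy=4,interpolation=cv2.INTER_CUBIC))
E
```

```text
position: [0.5388, -0.0218, 0.0305]
force: [-3.6, 0.1, 17.6]
position: [0.4835, 0.0223, 0.0685]
force: [-0.2, 0.3, 0.2]
t 11.85 station xyz [-63.2 -50.3] 68.5 F [-0.25  0.28  0.23] tilt [ 0.0024 -0.0019 -1.    ]
roll -0.0002
(-64, -50, 40) [ 0.9  0.4 28.5]
```

View pics/side3.png

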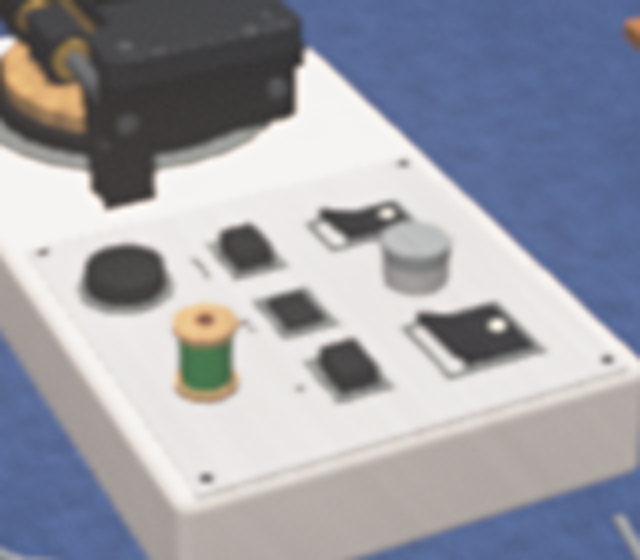

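Both rockers are on, with their raised fronts at (330,230) and (435,340). The middle key is in at (293,312), and its neighbours, the tin and the spool haven't moved. The start button is next.

```bash
python3 -m inch '[[0,1,0.5,8,0],[0,1,0.5,18,0],[0,1,0.5,26,0],[0,1,0.5,28,0],[0,1,0.5,28,0]]' | grep -E "posi|force"
python3 -m inch '[[0,0,0,1,0],[0,0,0,2,0],[0,0,0,4,0],[0,0,0,5,0],[0,0,0,5,0]]' | grep -E "posi|force"
python3 -m inch '[[0,0,0,1,0],[0,0,0,2,0],[0,0,0,3,0],[0,0,0,3,0]]' | grep -E "posi|force"
```

```text
position: [0.4829, 0.0223, 0.0397]
force: [0.5, 0.7, -0.4]
position: [0.4831, 0.0222, 0.0349]
force: [-0.3, -0.8, 2.8]
position: [0.4831, 0.0222, 0.0326]
force: [-1.7, -0.3, 10.3]
```

```bash
python3 -m inch '[[0,0,0,1,0],[0,0,0,1.5,0],[0,0,0,1.5,0]]' | grep -E "posi|force"
python3 -m inch '[[0,0,0,-6,0],[0,0,0,-14,0],[0,0,0,-28,0],[0,0,0,-50,0],[0,20,0,-90,0],[0,60,0,-130,0],[0,60,0,-130,0],[0,60,0,-130,0]]'
python3 - <<'E'
from h import *
q,_=vision.capture("top"); p,d=vision.capture("side")
a=cv2.resize(p[200:350,200:410,::-1],(560,400),interpolation=cv2.INTER_CUBIC); cv2.imwrite("pics/side4.png",a)
E
```

```text
position: [0.4832, 0.0222, 0.0324]
force: [-2.7, -0.3, 16.5]
time_s: 14.4
position: [0.4228, 0.0196, 0.1632]
tcp_rot: [[-0.999, -0.048, 0.006], [-0.048, 0.999, -0.003], [-0.006, -0.003, -1.0]]
force: [0.8, -0.1, 0.6]
opening: 0.006
```

View pics/side4.png

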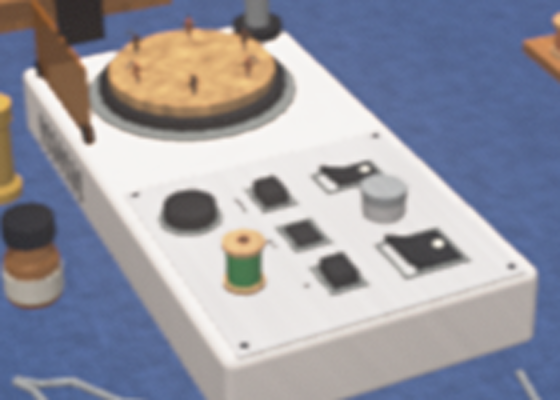

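The last view shows both rockers on, the middle key in, the button back up, and nothing else moved. The robot is clear, so I'm handing in.

```bash
python3 -c "
from rig import bot
s=bot.read_state(); print(s['time_s'],s['force'],abs(s['qvel']).max()); print(bot.hand_in())"
```

```text
14.5 [-0.28649384 -0.83727895 -0.11387751] 1.5763155586909492
the job is handed in; nothing more can be done
None
```

The station is on and started. I pressed the wide rocker, the narrow rocker, the middle time key and the start button in that order, and handed in at 14.5 s with the arm clear.

- **Presses:** each control was pushed to a hard stop, at about 14 N, 10 N, 18 N and 17 N. The button was then released.
- **Last picture:** both rockers are on, only the middle key is in, and the button is back up. The tin, spool and flies stand undisturbed. The scissors and most of the bobbin holder are outside that picture, but the arm never went near them.
- **One disagreement:** the reported TCP was about 34–36 mm lower than the real fingertips. I saw this in the side camera and confirmed it by touch on the first rocker, then allowed for it on every press.
- **Not checked:** I did not confirm that the turntable is turning; I only saw its rocker in the on position.

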